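# Slide a board home under the test bridge and plug in the probe

### The arm

A 6-joint arm with a two-finger parallel gripper is mounted at the origin on a cart in front of the work surface, level with it; the furniture and walls round the work are solid. World frame = base frame: x ahead of the robot, y to its left, z up, the work surface at z = 0. Lengths are in m, angles in rad, forces in N, time in s.
With the tool pointing down it reaches from about 0.275 to 0.75 m from the base axis. Payload 10.2 kg.
Tool frame: the origin (TCP) lies midway between the tips of the shut fingers; the grasp point (between the pads) lies bot.grasp_offset behind it (bot.grasp_offset is the distance from the TCP to the grasp point, in m); z points along the fingers, y is the line along which they close (so a half turn about z gives the same grasp; the last joint's range is limited). The gripper opens to 85 mm and grips with 20 to 120 N. Pads are 22 mm wide; open, the fingers measure 114 mm over their backs; the gripper's body (76 mm by 85 mm) begins 54 mm behind the grasp point. The pads swing forward as they close: fully open they stand 13 mm farther back than shut.
Start: joints at [-1.571, 0.313, 1.498, -0, 1.331, -0.223], TCP at [0.116, -0.512, 0.231] pointing down, gripper open.
Joint ranges: [-2.94, 2.94], [-0.97, 2.17], [0.19, 2.56], [-1.23, 4.37], [0.02, 3.11], [-2.88, 2.88]. Speed limits (rad/s): [2.39, 2.39, 3.01, 3.14, 3.14, 3.14].

### API

Orientations are given as a unit quaternion [w, x, y, z].
In Python, from cell import bot gives the robot as it stands.
- The arm moves only by the tool step_arm, never from a script. Its argument "plan" is a list of rows, each an object of numbers: "hand": the closure, from 0 (fully open) to 1 (shut); "dx", "dy", "dz": the shift along the tool's x, y, z in mm; "ax", "ay", "az": the turn, a rotation vector about the tool's x, y, z in rad. In form: [{"hand": .., "dx": .., "dy": .., "dz": .., "ax": .., "ay": .., "az": ..}, ...]. A call has 1 to 20 rows; each row is the pose to reach, as a shift and turn from the pose commanded when the call began, along the tool's axes at that moment; what a row does not reach only later rows make up. A row lasts 1/10 s, in which the tool goes at most 50 mm and 8.59 degrees, less where a joint would pass 70% of its speed; a pose out of reach is approached as far as the arm can. A call with a gripper value outside its range is refused whole. The fingers move at their own pace and stop on an object; the grip force is fixed at half the most. Time passes only in rows, so rows that repeat a pose let the fingers close. It gives the time, the measured TCP pose, the force, the opening and the grip force at its end, in the units of the state.
- bot.read_state(): the state, without advancing time (a new reading comes with each control period).
- bot.camera(name): name is "scene" or "side" or "wrist"; returns a dict with "color" (400x640x3 uint8, red, green, blue), "fx", "fy", "cx", "cy" (pixels), "xyz" and "attitude" of the camera in the world. Camera axes: x right, y down, z forward; pixel columns grow to the right and rows downward; lengths in m; the calibration is good to about 2 mm. A picture is of the moment at which its call begins. There is no depth.
- bot.close_job(): hands the job in; it is judged then, once.
The state is a dict: "time": time; "joints": joint angles; "qd": joint speeds; "tau": joint torques, N m; "tool_pos": TCP position; "tcp_rot": TCP orientation; "ft_force": force on the tool from outside, world axes, zero at the start; "wrist_torque": the same for the moment, N m; "width": finger opening in m; "grip_force": force on a finger pad.
Only numpy, scipy, OpenCV 4.12 (cv2) and the standard library are available. Lean on these libraries where they do the work, as an engineer would, in place of code of your own. Each camera call takes 0.05 s, during which the arm holds its last target. There are 200 camera calls.

### The job

Load the circuit board into the test fixture: lay it flat on the bed, slide it terminal-strip end last under the bridge and push it fully home against the stops, past the stiff contact strip. Then take the test probe from its stand and plug it upright through the opening in the bridge into the board's socket until its collar rests on the bridge, and let go. Do not knock over or shift the tape roll and the solder spool beside the work.

Things in the scene. Friction and masses are not known exactly. Their poses are not given: they have to be found in the camera images.
- fixture: Aluminium and grey test fixture, screwed down, 265 x 104 mm. Origin: underside (bench level), on the centre line, below the bridge's front edge; x along the slide, inward to the stops; z up. Smooth flat bed (friction about 0.25), top z = 10 mm, from x = -140 mm. Board at home: its origin at x = 25, y = 0, z = 10 mm of the fixture, its rear end 50 mm out in front of the bridge.
- bridge_edge (a point): Middle of the lower front edge of the bridge (fixture x = 0, y = 0, z = 40 mm). The bridge covers x = 0 to 112 mm, underside z = 40, top z = 52 mm, on side walls; fingers do not fit under it. Channel 65 mm wide between the walls and between two low rails (x = -25 to 0, tops z = 18 mm), which flare outward in front, back to x = -49 mm.
- stop (a point): Home position of the middle of the board's nose: fixture x = 100, y = 0, z = 14 mm, between two fixed hard stops. Before it a black contact strip stands across the channel, its face at x = 88 to 93 mm at the start; it gives way only to a push of about 5 N (plus the board's friction) and stays where it is pushed. The nose must push it back until it meets the hard stops.
- opening (a point): Centre of the round terminal opening in the bridge, at its top face (x = 70 mm, y = 0, z = 52 mm of the fixture). Diameter 10 mm with a small chamfer, straight through the 12 mm thick bridge.
- board: Loose green circuit board, 150 x 60 x 8 mm, about 110 to 225 g. Origin: centre of its underside; x points to its nose (goes in first), z up. Aluminium heat sink at its middle, 40 mm along x, 30 mm along y, top z = 26 mm: grasp it across y. Black terminal strip across the rear end, x = -75 to -63 mm, 56 mm wide, top z = 22 mm: push on its rear face. Starts flat on the bench.
- socket (a point): Centre of the mouth of the board's test socket (black block 24 x 24 mm at board x = 45, y = 0 mm, top z = 22 mm). Its 12 mm round hole goes down through the board; it stands under the bridge's opening when the board is home.
- probe: Loose black test probe, 60 g, 110 mm tall. Origin: lower end of its steel tip; z up along it. Tip 7 mm diameter, 40 mm long, tapered end; collar 24 mm diameter, z = 40 to 46; square handle 16 x 16 mm, z = 46 to 100, sides along its x and y. Stands tip down in the stand, collar on the stand's top, tip end 6 mm above the bench, with about 2 mm of play.
- probe_tip (a point): The lower end of the probe's steel tip.
- stand: Black block 60 x 60 x 46 mm, fixed, in which the probe stands; origin at the centre of its underside.
- tape_roll: Orange tape roll lying flat, 62 mm diameter, 19 mm high; bystander, origin at the centre of its underside.
- solder_spool: Solder spool standing upright, 55 mm diameter, 50 mm high; bystander, origin at the centre of its underside.
Mind the look-alikes: they are no part of the job. What is meant by the probe is not blue or orange, and is the smaller of those in its own colour.

How it is judged:
On the way:
1. the board lies flat on the bed, fully home under the bridge: within 3 mm of the stops, its socket within 6 mm of under the opening (x of board in the frame of fixture above 0.022 m and z of board in the frame of fixture below 0.014 m and horizontal distance between socket and opening below 0.006 m), for 0.2 s.
At the end, for the whole second after the job is handed in: The board lies flat on the fixture's bed within 3 mm of its home at the stops, its socket under the opening (within 6 mm); the probe stands at rest, within 0.2 rad of upright, through the opening and in the socket, with its tip less than 17 mm above the bench (collar within 5 mm of the bridge) (all of step 1 and horizontal distance between probe_tip and opening below 0.007 m and z of probe_tip in the frame of fixture below 0.017 m and angle between probe's own z axis and vertical below 0.2 rad and linear speed of each of probe, board below 0.02 m/s); the robot touches nothing.
It fails at once if the tape roll is shifted by more than 30 mm (distance of tape_roll from where it was at the start of the episode above 0.03 m).
It fails at once if the solder spool is shifted by more than 30 mm or knocked over (distance of solder_spool from where it was at the start of the episode above 0.03 m or angle between solder_spool's own z axis and vertical above 0.5 rad).
It also fails if it takes over 64 s, if anything falls off the work surface, if the arm or the gripper's body presses on something with over 40 N, if the wrist force passes 120 N, or if a joint passes its speed limit or range.

## Working session

There is one attempt and no reset: what is moved stays moved. The work goes in short steps, Python scripts to look and compute and a tool call to move; the robot and the scene stay as the last step left them, time stands still between calls to the robot, and variables do not carry over. Pictures are saved under pics/ and viewed, at most 10 in all, crops included, and the job is handed in when it is done.

Besides the shell and the picture viewer there is one more tool, called after "Call:" by a JSON object that holds its "name" and its "arguments", one argument or row to a line. step_arm: Moves the arm, as the interface text tells. Its arguments: {"type":"object","properties":{"plan":{"type":"array"}},"required":["plan"]}

```bash
mkdir -p pics; ls; cat > h.py <<'E'
import numpy as np, cv2
from cell import bot
from scipy.spatial.transform import Rotation as R
def Rq(q): return R.from_quat([q[1],q[2],q[3],q[0]])
def cam(n):
    c=bot.camera(n); a=np.array(c["attitude"],float)
    c["R"]=Rq(a).as_matrix() if a.size==4 else a.reshape(3,3)
    return c
def save(c,f): cv2.imwrite("pics/"+f,c["color"][:,:,::-1])
def ray(c,u,v):
    d=c["R"]@np.array([(u-c["cx"])/c["fx"],(v-c["cy"])/c["fy"],1.]); return np.array(c["xyz"]),d
def onz(c,u,v,z):
    o,d=ray(c,u,v); return o+d*(z-o[2])/d[2]
def proj(c,p):
    q=c["R"].T@(np.array(p)-np.array(c["xyz"])); return np.array([c["fx"]*q[0]/q[2]+c["cx"],c["fy"]*q[1]/q[2]+c["cy"]])
def two(c1,p1,c2,p2):
    A=[];b=[]
    for c,p in((c1,p1),(c2,p2)):
        o,d=ray(c,*p); d=d/np.linalg.norm(d); M=np.eye(3)-np.outer(d,d); A.append(M); b.append(M@o)
    return np.linalg.lstsq(np.vstack(A),np.hstack(b),rcond=None)[0]
E
python3 - <<'E'
from h import *
import pickle
for n in("scene","side","wrist"):
    c=cam(n); save(c,n+"0.png"); pickle.dump(c,open(n+"0.pkl","wb")); print(n,c["fx"],c["xyz"],c["attitude"])
print(bot.read_state(),bot.grasp_offset)
E
```

```text
pics
scene 509.2075867706123 [-0.42666515  0.88286604  0.6519896 ] [ 0.2299394  -0.41032123  0.76444662 -0.44089197]
side 439.4643121427045 [-0.11452047  1.12052681  0.7187021 ] [ 0.13298692 -0.23423087  0.84631944 -0.45955825]
wrist 282.2518001968386 [ 0.18188218 -0.49672955  0.37348604] [ 0.10359679  0.77422861 -0.61877322 -0.08341148]
{'time': 0.15, 'joints': array([-1.57141460e+00,  3.13333914e-01,  1.49822484e+00,  3.40180556e-05,
        1.33102641e+00, -2.23409884e-01]), 'qd': array([ 0.00077513, -0.00151907, -0.00389529, -0.00181479, -0.00069204,
        0.00091966]), 'tau': array([ 2.15229069e-03, -4.12371790e+01, -2.59793347e+01, -1.61438975e-04,
        3.30383300e-03, -2.32349095e-05]), 'tool_pos': array([ 0.115992  , -0.51183683,  0.23087438]), 'tcp_rot': array([-4.91298986e-04,  9.93802228e-01,  1.11161525e-01,  7.18883562e-05]), 'ft_force': array([ 0.0164081 , -0.65232812,  0.31553761]), 'wrist_torque': array([ 0.05080291,  0.04329668, -0.01176277]), 'grip_force': 0.0, 'width': 0.08535342301308789} 0.0187
```

View pics/scene0.png

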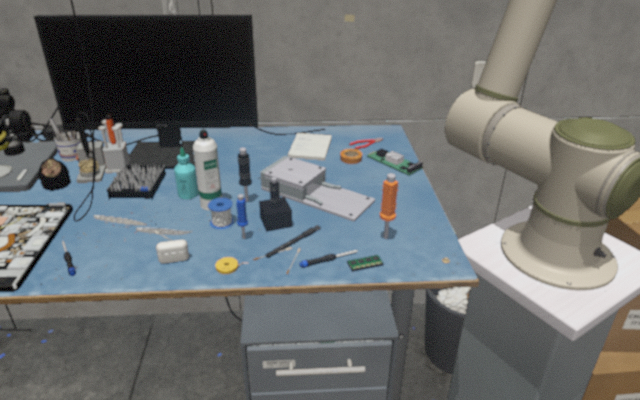

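View pics/side0.png

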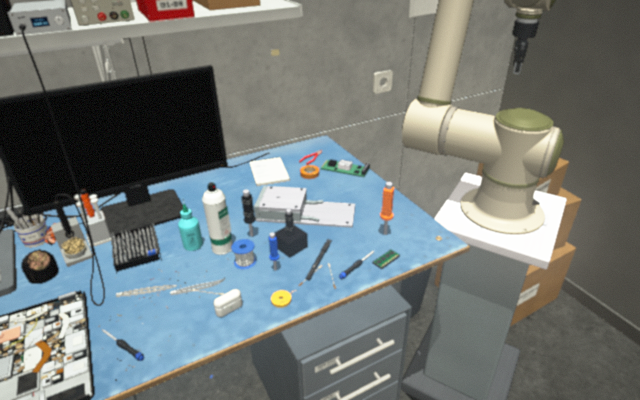

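```bash
python3 - <<'E'
import cv2,numpy as np
a=cv2.imread("pics/scene0.png")[135:250,225:425]; b=cv2.imread("pics/side0.png")[145:260,225:425]
o=np.vstack([cv2.resize(x,(522,300),interpolation=cv2.INTER_CUBIC) for x in(a,b)])
cv2.imwrite("pics/crop1.png",np.vstack([cv2.resize(a,None,fx=2.6,fy=2.6,interpolation=2),cv2.resize(b,None,fx=2.6,fy=2.6,interpolation=2)]))
E
```

```text
(no output)
```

View pics/crop1.png

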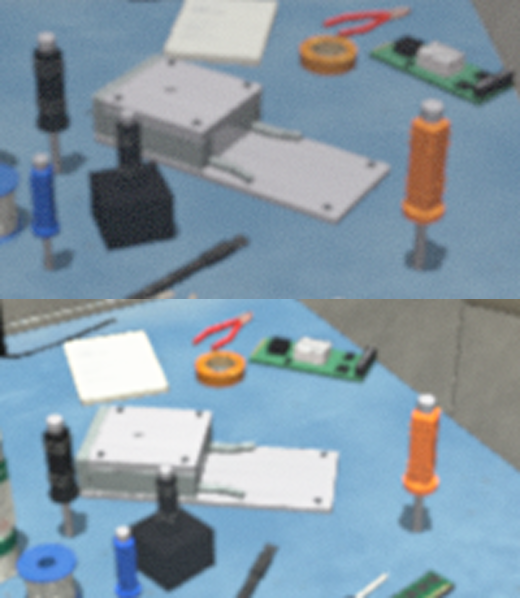

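```bash
python3 - <<'E'
from h import *
import pickle
s=pickle.load(open("scene0.pkl","rb")); d=pickle.load(open("side0.pkl","rb")); w=pickle.load(open("wrist0.pkl","rb"))
S=lambda x,y:(225+x/2.6,135+y/2.6); D=lambda x,y:(225+x/2.6,145+(y-299)/2.6)
P={"bed_r":(S(388,168),D(339,452),.010),"bed_n":(S(338,218),D(333,508),.010),
"opening":(S(171,90),D(139,435),.052),"br_right":(S(262,88),D(213,412),.052),"br_near":(S(205,135),D(205,468),.052),"br_far":(S(160,55),D(100,407),.052),
"sink":(S(441,55),D(312,348),.026),"strip":(S(492,80),D(367,359),.022),"sock":(S(408,46),D(280,344),.022),
"probetop":(S(128,117),D(166,472),.116),"tape":(S(328,50),D(220,367),.019),"spool":((220,205),(245,244),.05),"bigblackfoot":(S(53,170),D(68,531),0),"orangefoot":(S(420,265),D(416,527),0),"bluefoot":(S(47,265),D(125,597),0)}
for k,(a,b,z) in P.items(): print(k,two(s,a,d,b).round(3),onz(s,*a,z).round(3),onz(d,*b,z).round(3))
st=bot.read_state(); M=Rq(st["tcp_rot"]).as_matrix(); print("tool axes\n",M.round(3)); print("cam in tool",(M.T@(np.array(w["xyz"])-st["tool_pos"])).round(3)); print((M.T@w["R"]).round(3))
E
```

```text
bed_r [0.355 0.202 0.014] [0.359 0.199 0.01 ] [0.359 0.194 0.01 ]
bed_n [0.315 0.29  0.013] [0.319 0.287 0.01 ] [0.317 0.287 0.01 ]
opening [0.528 0.329 0.053] [0.529 0.329 0.052] [0.529 0.328 0.052]
br_right [0.483 0.256 0.055] [0.486 0.254 0.052] [0.486 0.25  0.052]
br_near [0.427 0.355 0.062] [0.44  0.346 0.052] [0.435 0.343 0.052]
br_far [0.608 0.295 0.045] [0.598 0.301 0.052] [0.6   0.305 0.052]
sink [0.488 0.026 0.023] [0.484 0.029 0.026] [0.486 0.03  0.026]
strip [0.412 0.024 0.028] [0.419 0.017 0.022] [0.417 0.014 0.022]
sock [0.528 0.036 0.021] [0.525 0.04  0.022] [0.529 0.035 0.022]
probetop [0.412 0.438 0.113] [0.407 0.441 0.116] [0.409 0.441 0.116]
tape [0.567 0.114 0.018] [0.568 0.113 0.019] [0.566 0.117 0.019]
spool [0.467 0.542 0.06 ] [0.477 0.54  0.05 ] [0.479 0.529 0.05 ]
bigblackfoot [0.526 0.457 0.01 ] [0.538 0.452 0.   ] [0.536 0.446 0.   ]
orangefoot [0.233 0.267 0.005] [0.237 0.263 0.   ] [0.235 0.261 0.   ]
bluefoot [0.409 0.517 0.009] [0.406 0.523 0.   ] [0.425 0.496 0.   ]
tool axes
 [[ 0.975  0.221  0.   ]
 [ 0.221 -0.975  0.001]
 [ 0.    -0.001 -1.   ]]
cam in tool [ 0.068 -0.    -0.143]
[[-0.001 -0.965 -0.264]
 [ 1.    -0.001 -0.   ]
 [-0.    -0.264  0.965]]
```

Candidates for the probe in scene pixels: the tall black one (244,165), the black one in the stand (274,190), the blue one (241,212) and the orange one (388,200). I choose the smaller black one, in the stand at (274,190). In the crop its block, the handle and the board (green, heat sink at (395,156)) all check. The triangulated heights agree, and bed end to opening measures 0.21 m as specified.

Call:
{"name": "step_arm", "arguments": {
  "plan": [
    {"hand":0,"dx":20,"dy":-18,"dz":0},
    {"hand":0,"dx":60,"dy":-55,"dz":5},
    {"hand":0,"dx":479,"dy":-445,"dz":30,"az":0.03},
    {"hand":0,"dx":479,"dy":-445,"dz":30,"az":0.03},
    {"hand":0,"dx":479,"dy":-445,"dz":30,"az":0.03},
    {"hand":0,"dx":479,"dy":-445,"dz":30,"az":0.03},
    {"hand":0,"dx":479,"dy":-445,"dz":30,"az":0.03},
    {"hand":0,"dx":479,"dy":-445,"dz":30,"az":0.03},
    {"hand":0,"dx":479,"dy":-445,"dz":30,"az":0.03},
    {"hand":0,"dx":479,"dy":-445,"dz":30,"az":0.03},
    {"hand":0,"dx":479,"dy":-445,"dz":30,"az":0.03},
    {"hand":0,"dx":479,"dy":-445,"dz":30,"az":0.03},
    {"hand":0,"dx":479,"dy":-445,"dz":30,"az":0.03},
    {"hand":0,"dx":479,"dy":-445,"dz":30,"az":0.03},
    {"hand":0,"dx":479,"dy":-445,"dz":30,"az":0.03},
    {"hand":0,"dx":479,"dy":-445,"dz":30,"az":0.03},
    {"hand":0,"dx":479,"dy":-445,"dz":30,"az":0.03},
    {"hand":0,"dx":479,"dy":-445,"dz":30,"az":0.03},
    {"hand":0,"dx":479,"dy":-445,"dz":30,"az":0.03},
    {"hand":0,"dx":479,"dy":-445,"dz":30,"az":0.03}
  ]
}}

```text
$.plan[0]: bad value
```

```bash
cat > snap.py <<'E'
from h import *
import pickle,sys
n=sys.argv[1]; c=cam("wrist"); c["st"]=bot.read_state(); save(c,n+".png"); pickle.dump(c,open(n+".pkl","wb"))
E
python3 snap.py w1
```

```text
(no output)
```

View pics/w1.png

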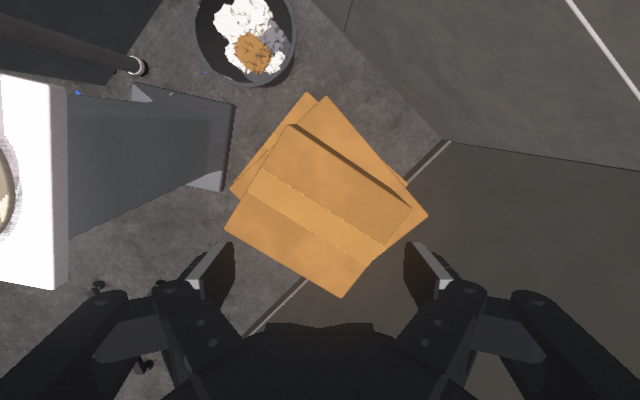

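The call was refused because a row needs every key, so the arm is still at its start. The picture shows only the floor and boxes between the open fingers at (215,270) and (425,270).

Call:
{"name": "step_arm", "arguments": {
  "plan": [
    {"hand":0,"dx":20,"dy":-18,"dz":0,"ax":0,"ay":0,"az":0},
    {"hand":0,"dx":60,"dy":-55,"dz":5,"ax":0,"ay":0,"az":0},
    {"hand":0,"dx":479,"dy":-445,"dz":30,"ax":0,"ay":0,"az":0.03},
    {"hand":0,"dx":479,"dy":-445,"dz":30,"ax":0,"ay":0,"az":0.03},
    {"hand":0,"dx":479,"dy":-445,"dz":30,"ax":0,"ay":0,"az":0.03},
    {"hand":0,"dx":479,"dy":-445,"dz":30,"ax":0,"ay":0,"az":0.03},
    {"hand":0,"dx":479,"dy":-445,"dz":30,"ax":0,"ay":0,"az":0.03},
    {"hand":0,"dx":479,"dy":-445,"dz":30,"ax":0,"ay":0,"az":0.03},
    {"hand":0,"dx":479,"dy":-445,"dz":30,"ax":0,"ay":0,"az":0.03},
    {"hand":0,"dx":479,"dy":-445,"dz":30,"ax":0,"ay":0,"az":0.03},
    {"hand":0,"dx":479,"dy":-445,"dz":30,"ax":0,"ay":0,"az":0.03},
    {"hand":0,"dx":479,"dy":-445,"dz":30,"ax":0,"ay":0,"az":0.03},
    {"hand":0,"dx":479,"dy":-445,"dz":30,"ax":0,"ay":0,"az":0.03},
    {"hand":0,"dx":479,"dy":-445,"dz":30,"ax":0,"ay":0,"az":0.03},
    {"hand":0,"dx":479,"dy":-445,"dz":30,"ax":0,"ay":0,"az":0.03},
    {"hand":0,"dx":479,"dy":-445,"dz":30,"ax":0,"ay":0,"az":0.03},
    {"hand":0,"dx":479,"dy":-445,"dz":30,"ax":0,"ay":0,"az":0.03},
    {"hand":0,"dx":479,"dy":-445,"dz":30,"ax":0,"ay":0,"az":0.03},
    {"hand":0,"dx":479,"dy":-445,"dz":30,"ax":0,"ay":0,"az":0.03},
    {"hand":0,"dx":479,"dy":-445,"dz":30,"ax":0,"ay":0,"az":0.03}
  ]
}}

```text
time: 2.2
tool_pos: [0.4847, 0.0273, 0.2014]
tcp_rot: [0.0, 0.995, 0.096, 0.0]
ft_force: [0.4, -0.2, -0.5]
width: 0.0855
grip_force: 0.0
```

```bash
python3 snap.py w2
```

```text
(no output)
```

View pics/w2.png

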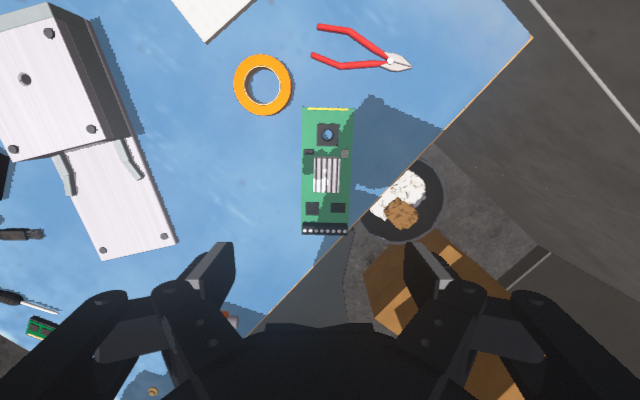

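The wrist picture shows the board with its sink at (327,175), socket hole at (327,134) and terminal strip at (325,230). It also shows the fixture's opening at (25,79), the bed's end corners at (103,260) and (177,242), and the tape roll at (262,85).

```bash
python3 - <<'E'
from h import *
import pickle
c=pickle.load(open("w2.pkl","rb")); im=c["color"]; hsv=cv2.cvtColor(im,cv2.COLOR_RGB2HSV)
m=cv2.inRange(hsv,(45,80,40),(80,255,255)); m[:90]=0; m[245:]=0; m[:,:290]=0; m[:,365:]=0
m=cv2.morphologyEx(m,cv2.MORPH_CLOSE,np.ones((25,25)))
k=max(cv2.findContours(m,0,1)[0],key=cv2.contourArea)[:,0,:]
P=np.array([onz(c,u,v,.008)[:2] for u,v in k],np.float32); (x,y),sz,a=cv2.minAreaRect(P); print("green rect",x,y,sz,a)
for n,u,v,z in[("sink",327.5,175,.026),("sinkTL",314,157,.026),("sinkTR",341,157,.026),("sinkBL",314,193,.026),("sinkBR",341,193,.026),("hole",327,134,.022),("stripL",303,225,.022),("stripR",347,225,.022),("open",25,79,.052),("bedA",103,260,.010),("bedB",177,242,.010),("brA",14,160,.052),("brB",130,137,.052)]:
    print(n,onz(c,u,v,z).round(4))
print(c["st"]["tool_pos"], proj(c,c["st"]["tool_pos"]))
# white/grey bright sink and dark hole subpixel
g=cv2.cvtColor(im,cv2.COLOR_RGB2GRAY); 
print(g[130:140,320:336])
E
```

```text
green rect 0.4979974925518036 0.02147204987704754 (0.1414102017879486, 0.05817117169499397) 9.796512603759766
sink [0.4946 0.0195 0.026 ]
sinkTL [0.5119 0.0384 0.026 ]
sinkTR [0.5176 0.0086 0.026 ]
sinkBL [0.4709 0.0307 0.026 ]
sinkBR [ 4.768e-01 -1.000e-04  2.600e-02]
hole [0.5392 0.0289 0.022 ]
stripL [0.4279 0.0362 0.022 ]
stripR [ 0.4381 -0.0163  0.022 ]
open [0.5357 0.3253 0.052 ]
bedA [0.3259 0.2837 0.01  ]
bedB [0.3699 0.1905 0.01  ]
brA [0.453  0.3426 0.052 ]
brB [0.4995 0.2253 0.052 ]
[0.48474807 0.02744653 0.20140477] [319.24797674 248.27135036]
[[ 90  92  88  79  76  82 140 160 161 129  87  75  83  86  85  85]
 [ 90  89  78  81  98 113 147 160 160 161 139  93  74  84  86  86]
 [ 90  83  74  95 104 145 160 161 161 161 161 126  78  76  85  87]
 [ 90  75  86 101 105 146 160 161 161 161 161 144  92  67  83  85]
 [ 90  73  95 104 105 140 153 158 161 161 161 155  99  65  82  86]
 [ 91  70  92 104 104 105 114 149 161 162 160 141  87  65  80  85]
 [ 89  74  91 103 107 106 138 152 160 161 161 126  75  67  82  86]
 [ 90  79  75  93 104 107 105 105 147 162 155 101  57  72  84  85]
 [ 90  81  66  68  92 103 104 104 138 151 105  61  63  80  85  85]
 [ 90  89  81  66  63  83  91  89  84  65  57  61  75  82  86  85]]
```

```bash
python3 - <<'E'
from h import *
import pickle
c=pickle.load(open("w2.pkl","rb")); st=c["st"]; M=Rq(st["tcp_rot"]).as_matrix()
print("camtool",(M.T@(np.array(c["xyz"])-st["tool_pos"])).round(4)); print((M.T@c["R"]).round(3))
for p in[(.011,.0425,-.013),(.011,-.0425,-.013),(-.011,.0425,-.013)]: print(p,proj(c,st["tool_pos"]+M@np.array(p)).round(1))
s=cam("scene"); d=cam("side"); pickle.dump((s,d),open("sd1.pkl","wb"))
for n,q in(("s",s),("d",d)):
    print(n,"base",proj(q,(0,0,0)).round(1),"tcp",proj(q,st["tool_pos"]).round(1),[proj(q,st["tool_pos"]+M@np.array((0,t,-.013))).round(1).tolist() for t in(.0425,-.0425)])
def crop(q,u,v): return cv2.resize(q["color"][int(v)-75:int(v)+75,int(u)-65:int(u)+65,::-1],None,fx=3,fy=3,interpolation=2)
ps=proj(s,st["tool_pos"]);pd=proj(d,st["tool_pos"]); print(ps,pd)
cv2.imwrite("pics/chk.png",np.hstack([crop(s,*ps),crop(d,*pd)]))
E
```

```text
camtool [ 0.0676 -0.0002 -0.1427]
[[-0.001 -0.965 -0.264]
 [ 1.    -0.001 -0.   ]
 [-0.    -0.264  0.965]]
(0.011, 0.0425, -0.013) [404.9 239.2]
(0.011, -0.0425, -0.013) [233.6 239.4]
(-0.011, 0.0425, -0.013) [401.6 278.7]
s base [557.  252.6] tcp [400.6  94.2] [[411.2, 85.4], [390.5, 93.3]]
d base [500.1 209.6] tcp [346.4 112.7] [[350.8, 103.7], [342.0, 113.9]]
[400.62906295  94.19441738] [346.40478255 112.71032885]
```

View pics/chk.png

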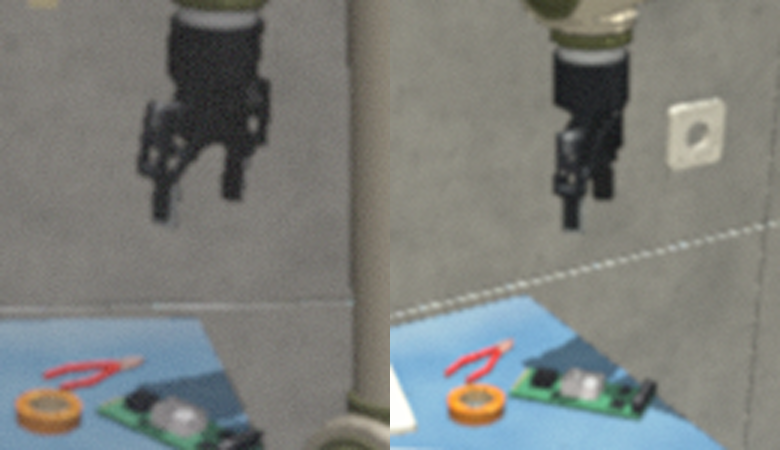

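```bash
python3 - <<'E'
from h import *
import pickle
s=pickle.load(open("scene0.pkl","rb")); d=pickle.load(open("side0.pkl","rb")); 
def model(q,cx,cy,a):
    u=np.array([np.cos(a),np.sin(a),0]);v=np.array([-u[1],u[0],0])
    f=lambda x,y,z:proj(q,np.array([cx,cy,0])+u*x+v*y+[0,0,z]).round(1).tolist()
    return {"board":[f(x,y,.008) for x,y in((.075,.03),(.075,-.03),(-.075,-.03),(-.075,.03))],"sinktop":[f(x,y,.026) for x,y in((.02,.015),(.02,-.015),(-.02,-.015),(-.02,.015))]}
for q,n,(u0,v0) in((s,"s",(360,135)),(d,"d",(310,145))):
    for P in((.485,.028,.19),(.4945,.0195,.185)): print(n,P,model(q,*P))
    im=q["color"]; h=cv2.cvtColor(im,cv2.COLOR_RGB2HSV); m=cv2.inRange(h,(40,70,30),(85,255,255)); m[:, :u0]=0;m[:v0]=0;m[v0+50:]=0;m[:,u0+75:]=0
    ys,xs=np.nonzero(m); print("green ext left",xs.min(),ys[xs==xs.min()].mean(),"right",xs.max(),ys[xs==xs.max()].mean(),"top",ys.min(),xs[ys==ys.min()].mean(),"bottom",ys.max(),xs[ys==ys.max()].mean())
    m=((h[...,1]<40)&(h[...,2]>150)).astype(np.uint8); m[:, :u0+15]=0;m[:v0]=0;m[v0+40:]=0;m[:,u0+62:]=0
    ys,xs=np.nonzero(m); print("sink",xs.min(),xs.max(),ys.min(),ys.max(),xs.mean(),ys.mean())
E
```

```text
s (0.485, 0.028, 0.19) {'board': [[366.2, 156.1], [380.1, 149.6], [423.3, 167.6], [409.8, 175.1]], 'sinktop': [[385.5, 155.2], [392.4, 151.8], [404.1, 156.6], [397.2, 160.1]]}
s (0.4945, 0.0195, 0.185) {'board': [[366.6, 154.0], [380.4, 147.6], [423.2, 165.4], [409.6, 172.8]], 'sinktop': [[385.7, 153.1], [392.6, 149.7], [404.1, 154.5], [397.2, 157.9]]}
green ext left 368 155.5 right 418 169.0 top 153 375.0 bottom 174 408.5
sink 375 402 137 174 392.2089552238806 155.94776119402985
d (0.485, 0.028, 0.19) {'board': [[320.6, 169.0], [327.0, 160.7], [370.1, 168.0], [365.0, 176.9]], 'sinktop': [[338.1, 164.8], [341.1, 160.6], [352.8, 162.5], [349.9, 166.8]]}
d (0.4945, 0.0195, 0.185) {'board': [[319.5, 167.1], [326.0, 158.9], [368.7, 166.2], [363.5, 175.0]], 'sinktop': [[336.9, 163.0], [339.9, 158.8], [351.5, 160.8], [348.6, 165.0]]}
green ext left 321 167.5 right 366 171.0 top 160 328.0 bottom 176 362.5
sink 325 351 145 169 344.1391304347826 164.0608695652174
```

The chk crop shows both fingertips within 1 px of projection, so the fixed cameras agree with the arm. The board estimates differ by under 1 cm, so I go lower and look again.

Call:
{"name": "step_arm", "arguments": {
  "plan": [
    {"hand":0,"dx":2,"dy":2,"dz":40,"ax":0,"ay":0,"az":0},
    {"hand":0,"dx":5,"dy":4,"dz":80,"ax":0,"ay":0,"az":0},
    {"hand":0,"dx":5,"dy":4,"dz":120,"ax":0,"ay":0,"az":0},
    {"hand":0,"dx":5,"dy":4,"dz":120,"ax":0,"ay":0,"az":0}
  ]
}}

```text
time: 2.75
tool_pos: [0.4878, 0.0252, 0.0775]
tcp_rot: [-0.001, 0.995, 0.096, -0.004]
ft_force: [-1.2, -0.2, 0.4]
width: 0.0855
grip_force: 0.0
```

```bash
python3 snap.py w3
```

```text
(no output)
```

View pics/w3.png

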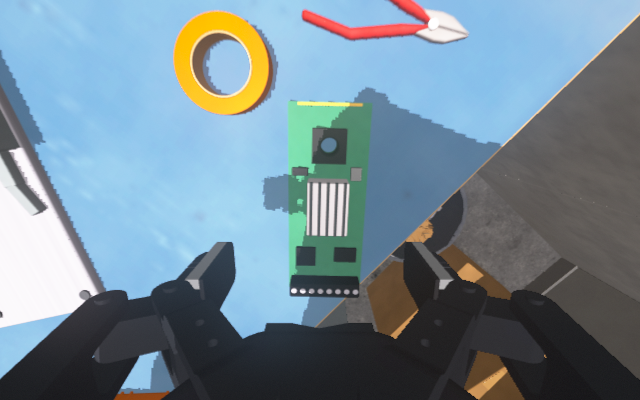

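It now shows the sink from (307,181) to (349,236), the socket hole at (329,146) and the strip's rear edge at row 276–297 between columns 290 and 359.

```bash
python3 - <<'E'
from h import *
import pickle
c=pickle.load(open("w3.pkl","rb")); st=c["st"]; M=Rq(st["tcp_rot"]).as_matrix()
print(st["tool_pos"])
for n,u,v,z in[("sTL",307,181,.026),("sTR",349,181,.026),("sBL",307,236,.026),("sBR",348,236,.026),("hole",329,146,.022),("noseL",290,102,.008),("noseR",371,104,.008),("stripL",290,276,.022),("stripR",359,276,.022),("stripLr",290,290,.022),("stripRr",359,290,.022)]:
    p=onz(c,u,v,z); print(n,p.round(4),(M.T@(p-st["tool_pos"])*1000).round(1))
E
```

```text
[0.4895673  0.02497327 0.08039351]
sTL [0.5124 0.0389 0.026 ] [25.3 -9.3 54.3]
sTR [0.518  0.0101 0.026 ] [25.3 20.2 54.3]
sBL [0.4714 0.0315 0.026 ] [-16.4  -9.8  54.5]
sBR [0.4773 0.0017 0.026 ] [-16.3  20.6  54.4]
hole [0.5387 0.0285 0.022 ] [49.1  6.1 58.2]
noseL [0.5625 0.0612 0.008 ] [ 78.8 -21.5  72.1]
noseR [0.5721 0.0044 0.008 ] [77.4 36.2 72. ]
stripL [0.4336 0.0384 0.022 ] [-52.2 -23.8  58.6]
stripR [ 0.4441 -0.015   0.022 ] [-52.1  30.6  58.5]
stripLr [0.4211 0.0363 0.022 ] [-64.8 -24.2  58.7]
stripRr [ 0.4318 -0.0179  0.022 ] [-64.7  31.1  58.6]
```

Call:
{"name": "step_arm", "arguments": {
  "plan": [
    {"hand":0,"dx":4,"dy":5,"dz":20,"ax":0,"ay":0,"az":0.02},
    {"hand":0,"dx":4,"dy":5,"dz":50,"ax":0,"ay":0,"az":0.02},
    {"hand":0,"dx":4,"dy":5,"dz":68,"ax":0,"ay":0,"az":0.02},
    {"hand":0,"dx":4,"dy":5,"dz":68,"ax":0,"ay":0,"az":0.02},
    {"hand":0.5,"dx":4,"dy":5,"dz":68,"ax":0,"ay":0,"az":0.02},
    {"hand":0.9,"dx":4,"dy":5,"dz":68,"ax":0,"ay":0,"az":0.02},
    {"hand":0.9,"dx":4,"dy":5,"dz":68,"ax":0,"ay":0,"az":0.02},
    {"hand":0.9,"dx":4,"dy":5,"dz":68,"ax":0,"ay":0,"az":0.02},
    {"hand":0.9,"dx":4,"dy":5,"dz":68,"ax":0,"ay":0,"az":0.02},
    {"hand":0.9,"dx":4,"dy":5,"dz":68,"ax":0,"ay":0,"az":0.02}
  ]
}}

```text
time: 3.8
tool_pos: [0.496, 0.0206, 0.0144]
tcp_rot: [0.0, 0.996, 0.086, 0.001]
ft_force: [-1.7, -0.1, 7.5]
width: 0.0282
grip_force: 59.8
```

Call:
{"name": "step_arm", "arguments": {
  "plan": [
    {"hand":0.9,"dx":0,"dy":0,"dz":-10,"ax":0,"ay":0,"az":0},
    {"hand":0.9,"dx":0,"dy":0,"dz":-40,"ax":0,"ay":0,"az":0},
    {"hand":0.9,"dx":0,"dy":0,"dz":-70,"ax":0,"ay":0,"az":0},
    {"hand":0.9,"dx":-5,"dy":-15,"dz":-95,"ax":0,"ay":0,"az":-0.02},
    {"hand":0.9,"dx":-18,"dy":-50,"dz":-100,"ax":0,"ay":0,"az":-0.06},
    {"hand":0.9,"dx":-30,"dy":-90,"dz":-100,"ax":0,"ay":0,"az":-0.1},
    {"hand":0.9,"dx":-43,"dy":-130,"dz":-100,"ax":0,"ay":0,"az":-0.15},
    {"hand":0.9,"dx":-56,"dy":-170,"dz":-100,"ax":0,"ay":0,"az":-0.19},
    {"hand":0.9,"dx":-70,"dy":-210,"dz":-100,"ax":0,"ay":0,"az":-0.23},
    {"hand":0.9,"dx":-80,"dy":-235,"dz":-100,"ax":0,"ay":0,"az":-0.26},
    {"hand":0.9,"dx":-83,"dy":-246,"dz":-100,"ax":0,"ay":0,"az":-0.27},
    {"hand":0.9,"dx":-83,"dy":-246,"dz":-100,"ax":0,"ay":0,"az":-0.27},
    {"hand":0.9,"dx":-83,"dy":-246,"dz":-100,"ax":0,"ay":0,"az":-0.27}
  ]
}}

```text
time: 5.1
tool_pos: [0.3719, 0.2482, 0.1135]
tcp_rot: [0.0, 0.976, 0.219, 0.0]
ft_force: [0.0, -0.5, -1.1]
width: 0.0282
grip_force: 59.8
```

```bash
python3 snap.py w4
```

```text
(no output)
```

View pics/w4.png

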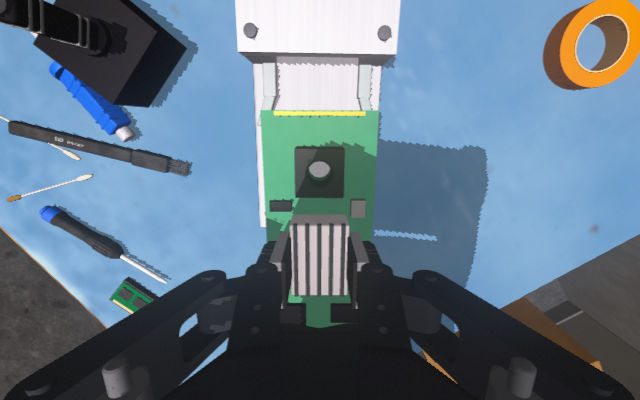

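Seen: the board in hand with nose corners at about (262,112) and (380,112) and hole (319,170). The bridge's front top edge lies near row 53 from column 237 to 397, its screws are at (250,30) and (384,32), and the rail flares start at (268,108) and (365,108).

```bash
python3 - <<'E'
from h import *
import pickle
c=pickle.load(open("w4.pkl","rb")); st=c["st"]; M=Rq(st["tcp_rot"]).as_matrix(); im=c["color"]; g=cv2.cvtColor(im,cv2.COLOR_RGB2GRAY); h=cv2.cvtColor(im,cv2.COLOR_RGB2HSV)
T=lambda u,v,z:(M.T@(onz(c,u,v,z)-st["tool_pos"])*1000).round(1)
def sub(p,w=4): return cv2.cornerSubPix(g,np.float32([[p]]),(w,w),(-1,-1),(3,50,.01))[0,0]
zb=.099
for n,p,z in[("brL",(237,52),.052),("brR",(397,55),.052),("noseL",(262,112),zb+.008),("noseR",(380,112),zb+.008)]:
    q=sub(p); print(n,p,q,T(*q,z),onz(c,*q,z).round(4))
# board sides: green extents per row
gm=cv2.inRange(h,(45,80,30),(80,255,255))
for r in(120,140,160,180,200,220):
    xs=np.nonzero(gm[r,255:390])[0]+255; print(r,xs.min(),xs.max(),T(xs.min(),r,zb+.008),T(xs.max()+1,r,zb+.008))
# bridge sides / bottom edge per column/row
wm=((h[...,1]<45)&(g>150))
for r in(8,20,30,44): xs=np.nonzero(wm[r,200:430])[0]+200; print("bridge row",r,xs.min(),xs.max(),T(xs.min(),r,.052)[:2],T(xs.max()+1,r,.052)[:2])
for p in((250,30),(384,32)):
    w=g[p[1]-10:p[1]+11,p[0]-10:p[0]+11]<140; ys,xs=np.nonzero(w); q=(xs.mean()+p[0]-10,ys.mean()+p[1]-10); print("screw",q,T(*q,.052),onz(c,*q,.052).round(4))
for u in(250,270,300,340,370,390): print("col",u,g[44:66,u])
E
```

```text
brL (237, 52) [237.75633   51.400017] [111.8 -53.6  61.5] [0.4502 0.3441 0.052 ]
brR (397, 55) [394.98892   54.037403] [110.2  49.8  61.5] [0.4929 0.25   0.052 ]
noseL (262, 112) [262. 112.] [ 72.1 -29.1   6.4] [0.4248 0.3051 0.107 ]
noseR (380, 112) [377.5038  110.14754] [73.  29.2  6.5] [0.4505 0.2527 0.107 ]
120 261 377 [ 68.2 -29.8   6.4] [68.2 29.8  6.5]
140 262 376 [ 58.2 -29.9   6.4] [58.2 29.8  6.5]
160 263 375 [ 47.8 -29.9   6.4] [47.8 29.8  6.5]
180 264 374 [ 37.1 -29.9   6.4] [37.1 29.9  6.5]
200 265 373 [ 25.9 -29.9   6.4] [25.9 29.9  6.5]
220 267 372 [ 14.3 -29.4   6.4] [14.3 29.9  6.5]
bridge row 8 235 399 [136.7 -53.4] [136.7  51. ]
bridge row 20 236 398 [130.  -53.3] [130.   50.9]
bridge row 30 237 397 [124.3 -53.1] [124.3  50.7]
bridge row 44 237 396 [116.2 -53.7] [116.2  50.6]
screw (np.float64(250.2237762237762), np.float64(29.67832167832168)) [124.5 -44.6  61.5] [0.4655 0.3414 0.052 ]
screw (np.float64(384.3142857142857), np.float64(32.49285714285714)) [122.9  42.   61.5] [0.5011 0.2625 0.052 ]
col 250 [251 251 250 251 251 251 251 245  90  93  90  87  81  83  83  83  88 118
 153 160 160 160]
col 270 [250 250 250 250 250 250 250 245 132  95  94  95  91  90  90  89  89  88
 117 207 225 226]
col 300 [249 249 249 249 249 249 249 248 219 103 104 106 124 157 157 158 159 158
 158 157 180 236]
col 340 [248 248 248 248 248 248 248 248 245 175 102 105 110 137 160 160 160 159
 159 174 223 228]
col 370 [246 245 245 246 246 246 246 246 246 239  99 100 101 100  93  95  94  94
  94  93 126 213]
col 390 [242 243 243 243 243 243 243 244 243 237 165  96  96  96 103 108 111 111
 112 112 112 112]
```

Call:
{"name": "step_arm", "arguments": {
  "plan": [
    {"hand":0.9,"dx":2,"dy":-2,"dz":20,"ax":0,"ay":0,"az":0.01},
    {"hand":0.9,"dx":3,"dy":-3.4,"dz":50,"ax":0,"ay":0,"az":0.017},
    {"hand":0.9,"dx":3,"dy":-3.4,"dz":70,"ax":0,"ay":0,"az":0.017},
    {"hand":0.9,"dx":3,"dy":-3.4,"dz":80,"ax":0,"ay":0,"az":0.017},
    {"hand":0.9,"dx":3,"dy":-3.4,"dz":86,"ax":0,"ay":0,"az":0.017},
    {"hand":0.9,"dx":3,"dy":-3.4,"dz":88,"ax":0,"ay":0,"az":0.017},
    {"hand":0.9,"dx":3,"dy":-3.4,"dz":88,"ax":0,"ay":0,"az":0.017}
  ]
}}

```text
time: 5.85
tool_pos: [0.3731, 0.2531, 0.0258]
tcp_rot: [-0.0, 0.977, 0.211, 0.0]
ft_force: [0.4, 0.0, -1.9]
width: 0.0284
grip_force: 59.7
```

Call:
{"name": "step_arm", "arguments": {
  "plan": [
    {"hand":0.9,"dx":0,"dy":0,"dz":1.5,"ax":0,"ay":0,"az":0},
    {"hand":0.9,"dx":0,"dy":0,"dz":2,"ax":0,"ay":0,"az":0},
    {"hand":0.9,"dx":6,"dy":0,"dz":2,"ax":0,"ay":0,"az":0},
    {"hand":0.9,"dx":14,"dy":0,"dz":2,"ax":0,"ay":0,"az":0},
    {"hand":0.9,"dx":20,"dy":0,"dz":2,"ax":0,"ay":0,"az":0}
  ]
}}

```text
time: 6.35
tool_pos: [0.3916, 0.2617, 0.0243]
tcp_rot: [-0.0, 0.977, 0.211, 0.001]
ft_force: [-2.2, -1.0, 8.5]
width: 0.0281
grip_force: 60.9
```

```bash
python3 snap.py w5
```

```text
(no output)
```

View pics/w5.png

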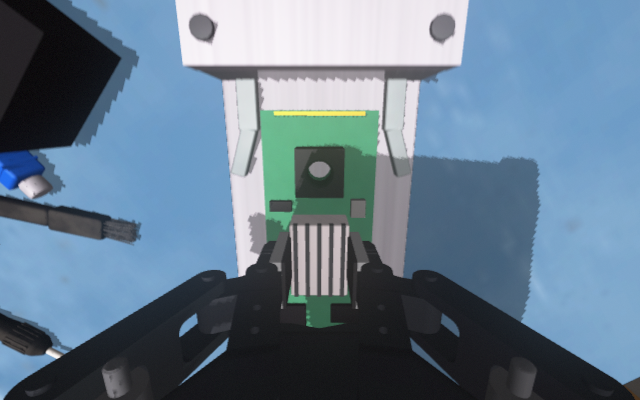

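The board lies between the rails, nose at row 111. The gaps are 4 px on the left and 8 px on the right, so I shift 0.7 mm right and slide in.

Call:
{"name": "step_arm", "arguments": {
  "plan": [
    {"hand":0.9,"dx":6,"dy":0.7,"dz":-0.5,"ax":0,"ay":0,"az":0},
    {"hand":0.9,"dx":14,"dy":0.7,"dz":-0.5,"ax":0,"ay":0,"az":0},
    {"hand":0.9,"dx":22,"dy":0.7,"dz":-0.5,"ax":0,"ay":0,"az":0},
    {"hand":0.9,"dx":30,"dy":0.7,"dz":-0.5,"ax":0,"ay":0,"az":0},
    {"hand":0.9,"dx":38,"dy":0.7,"dz":-0.5,"ax":0,"ay":0,"az":0},
    {"hand":0.9,"dx":46,"dy":0.7,"dz":-0.5,"ax":0,"ay":0,"az":0},
    {"hand":0.9,"dx":54,"dy":0.7,"dz":-0.5,"ax":0,"ay":0,"az":0},
    {"hand":0.9,"dx":62,"dy":0.7,"dz":-0.5,"ax":0,"ay":0,"az":0},
    {"hand":0.9,"dx":66,"dy":0.7,"dz":-0.5,"ax":0,"ay":0,"az":0},
    {"hand":0.9,"dx":66,"dy":0.7,"dz":-0.5,"ax":0,"ay":0,"az":0}
  ]
}}

```text
time: 7.4
tool_pos: [0.4525, 0.2885, 0.0244]
tcp_rot: [-0.0, 0.977, 0.211, 0.001]
ft_force: [0.5, 1.4, 4.5]
width: 0.0282
grip_force: 60.5
```

Call:
{"name": "step_arm", "arguments": {
  "plan": [
    {"hand":0.3,"dx":0,"dy":0,"dz":0,"ax":0,"ay":0,"az":0},
    {"hand":0.3,"dx":0,"dy":0,"dz":0,"ax":0,"ay":0,"az":0},
    {"hand":0.3,"dx":0,"dy":0,"dz":0,"ax":0,"ay":0,"az":0},
    {"hand":0.3,"dx":0,"dy":0,"dz":-20,"ax":0,"ay":0,"az":0},
    {"hand":0.3,"dx":0,"dy":0,"dz":-50,"ax":0,"ay":0,"az":0},
    {"hand":0.6,"dx":-30,"dy":0,"dz":-55,"ax":0,"ay":0,"az":0},
    {"hand":1,"dx":-70,"dy":0,"dz":-55,"ax":0,"ay":0,"az":0},
    {"hand":1,"dx":-106,"dy":0,"dz":-55,"ax":0,"ay":0,"az":0},
    {"hand":1,"dx":-106,"dy":0,"dz":-55,"ax":0,"ay":0,"az":0},
    {"hand":1,"dx":-106,"dy":0,"dz":-55,"ax":0,"ay":0,"az":0}
  ]
}}

```text
time: 8.4
tool_pos: [0.3547, 0.2443, 0.0791]
tcp_rot: [-0.0, 0.977, 0.211, 0.0]
ft_force: [0.3, 0.0, -0.4]
width: 0.0001
grip_force: 0.0
```

```bash
python3 snap.py w6; python3 - <<'E'
from h import *
s=cam("scene"); d=cam("side")
import pickle; pickle.dump((s,d),open("sd2.pkl","wb"))
w=pickle.load(open("w6.pkl","rb"))
cv2.imwrite("pics/m6.png",np.hstack([cv2.resize(w["color"][:,170:470],(450,600)),cv2.resize(s["color"][145:265,255:325+0],(350,600),interpolation=2)])[:,:,::-1])
E
```

```text
(no output)
```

View pics/m6.png

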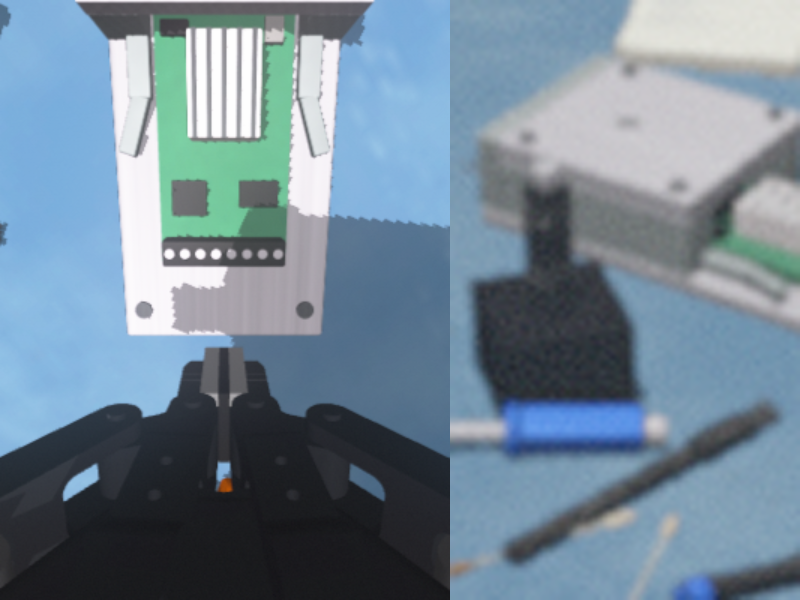

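The left part shows the board in the channel with its strip's rear edge at wrist pixel (319,177), in line with the shut fingers. The right part shows the probe still in its stand and the blue look-alike lying on the bench.

```bash
python3 - <<'E'
from h import *
import pickle
c=pickle.load(open("w6.pkl","rb")); st=c["st"]; M=Rq(st["tcp_rot"]).as_matrix()
T=lambda u,v,z:(M.T@(onz(c,u,v,z)-st["tool_pos"])*1000).round(1)
for n,p,z in[("stripRearL",(278,177),.032),("stripRearR",(360,177),.032),("stripFrontL",(278,159),.032),("bedendL",(256,223),.01),("bedendR",(384,223),.01),("brL",(222,0),.052),("railendL",(252,103),.018),("railendR",(385,103),.018)]: print(n,T(*p,z),onz(c,*p,z).round(4))
print(proj(c,st["tool_pos"]), st["tool_pos"])
E
```

```text
stripRearL [ 30.2 -28.1  47.2] [0.3713 0.2825 0.032 ]
stripRearR [30.1 27.9 47.2] [0.3944 0.2315 0.032 ]
stripFrontL [ 42.4 -27.6  47.2] [0.3827 0.2871 0.032 ]
bedendL [-11.3 -50.3  69.1] [0.3244 0.2856 0.01  ]
bedendR [-11.4  51.7  69.1] [0.3665 0.1926 0.01  ]
brL [128.1 -50.8  27.3] [0.4512 0.3437 0.052 ]
railendL [ 79.  -46.   61.2] [0.4084 0.3189 0.018 ]
railendR [78.9 45.2 61.2] [0.446  0.2359 0.018 ]
[319.26424287 247.32336301] [0.35540811 0.24443967 0.07912745]
```

Call:
{"name": "step_arm", "arguments": {
  "plan": [
    {"hand":1,"dx":0,"dy":0,"dz":30,"ax":0,"ay":0,"az":0},
    {"hand":1,"dx":0,"dy":0,"dz":55,"ax":0,"ay":0,"az":0},
    {"hand":1,"dx":0,"dy":0,"dz":62,"ax":0,"ay":0,"az":0},
    {"hand":1,"dx":10,"dy":0,"dz":62,"ax":0,"ay":0,"az":0},
    {"hand":1,"dx":18,"dy":0,"dz":62,"ax":0,"ay":0,"az":0},
    {"hand":1,"dx":26,"dy":0,"dz":62,"ax":0,"ay":0,"az":0},
    {"hand":1,"dx":34,"dy":0,"dz":62,"ax":0,"ay":0,"az":0},
    {"hand":1,"dx":42,"dy":0,"dz":62,"ax":0,"ay":0,"az":0},
    {"hand":1,"dx":48,"dy":0,"dz":62,"ax":0,"ay":0,"az":0},
    {"hand":1,"dx":52,"dy":0,"dz":62,"ax":0,"ay":0,"az":0},
    {"hand":1,"dx":56,"dy":0,"dz":62,"ax":0,"ay":0,"az":0},
    {"hand":1,"dx":60,"dy":0,"dz":62,"ax":0,"ay":0,"az":0},
    {"hand":1,"dx":62,"dy":0,"dz":62,"ax":0,"ay":0,"az":0},
    {"hand":1,"dx":62,"dy":0,"dz":62,"ax":0,"ay":0,"az":0}
  ]
}}

```text
time: 9.95
tool_pos: [0.4103, 0.2696, 0.0165]
tcp_rot: [0.0, 0.977, 0.211, -0.001]
ft_force: [-3.6, -1.2, 0.5]
width: -0.0004
grip_force: 2.2
```

Call:
{"name": "step_arm", "arguments": {
  "plan": [
    {"hand":1,"dx":2,"dy":0,"dz":0,"ax":0,"ay":0,"az":0},
    {"hand":1,"dx":4,"dy":0,"dz":0,"ax":0,"ay":0,"az":0},
    {"hand":1,"dx":5,"dy":0,"dz":0,"ax":0,"ay":0,"az":0},
    {"hand":1,"dx":5,"dy":0,"dz":0,"ax":0,"ay":0,"az":0}
  ]
}}

```text
time: 10.35
tool_pos: [0.4148, 0.2716, 0.0165]
tcp_rot: [0.0, 0.977, 0.211, -0.001]
ft_force: [-5.3, -2.0, 1.1]
width: -0.0002
grip_force: 2.5
```

Call:
{"name": "step_arm", "arguments": {
  "plan": [
    {"hand":1,"dx":2,"dy":0,"dz":0,"ax":0,"ay":0,"az":0},
    {"hand":1,"dx":3,"dy":0,"dz":0,"ax":0,"ay":0,"az":0},
    {"hand":1,"dx":4,"dy":0,"dz":0,"ax":0,"ay":0,"az":0},
    {"hand":1,"dx":4,"dy":0,"dz":0,"ax":0,"ay":0,"az":0}
  ]
}}

```text
time: 10.75
tool_pos: [0.4152, 0.2721, 0.0157]
tcp_rot: [0.001, 0.977, 0.212, -0.006]
ft_force: [-17.1, -9.2, 9.1]
width: 0.0003
grip_force: 9.5
```

At the stops: the force jumped to about 19 N with no further travel, after 66 mm in all. Now back off, rise and move over the stand.

Call:
{"name": "step_arm", "arguments": {
  "plan": [
    {"hand":1,"dx":1.5,"dy":0,"dz":0,"ax":0,"ay":0,"az":0},
    {"hand":1,"dx":1.5,"dy":0,"dz":0,"ax":0,"ay":0,"az":0},
    {"hand":1,"dx":-8,"dy":0,"dz":0,"ax":0,"ay":0,"az":0},
    {"hand":1,"dx":-20,"dy":0,"dz":-10,"ax":0,"ay":0,"az":0},
    {"hand":0.5,"dx":-20,"dy":0,"dz":-50,"ax":0,"ay":0,"az":0},
    {"hand":0,"dx":-20,"dy":0,"dz":-100,"ax":0,"ay":0,"az":0},
    {"hand":0,"dx":-10,"dy":-10,"dz":-150,"ax":0,"ay":0,"az":0},
    {"hand":0,"dx":10,"dy":-40,"dz":-180,"ax":0,"ay":0,"az":0},
    {"hand":0,"dx":30,"dy":-80,"dz":-200,"ax":0,"ay":0,"az":0},
    {"hand":0,"dx":40,"dy":-120,"dz":-220,"ax":0,"ay":0,"az":0},
    {"hand":0,"dx":50,"dy":-150,"dz":-220,"ax":0,"ay":0,"az":0},
    {"hand":0,"dx":50,"dy":-155,"dz":-220,"ax":0,"ay":0,"az":0},
    {"hand":0,"dx":50,"dy":-155,"dz":-220,"ax":0,"ay":0,"az":0}
  ]
}}

```text
time: 12.05
tool_pos: [0.4005, 0.4357, 0.2363]
tcp_rot: [0.0, 0.977, 0.212, -0.0]
ft_force: [-0.4, 0.1, 0.3]
width: 0.0853
grip_force: 0.0
```

```bash
python3 snap.py w7
```

```text
(no output)
```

View pics/w7.png

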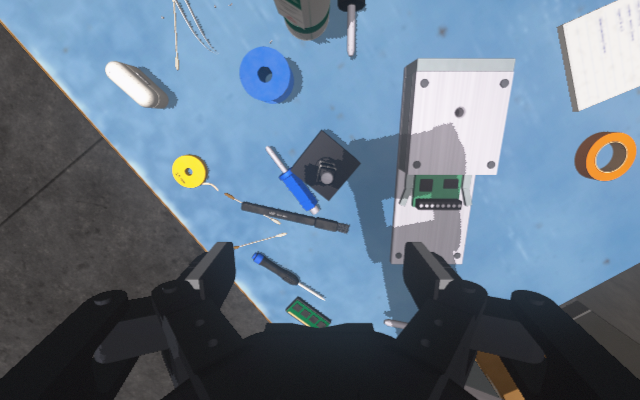

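I have viewed 11 pictures, one over the limit of 10, so from here I measure by numbers only. This one shows the probe's cap at (327,178), the stand as a diamond round (326,165), the opening at (460,112) and the board's strip at (438,204).

```bash
python3 - <<'E'
from h import *
import pickle
c=pickle.load(open("w7.pkl","rb")); st=c["st"]; M=Rq(st["tcp_rot"]).as_matrix(); im=c["color"]; g=cv2.cvtColor(im,cv2.COLOR_RGB2GRAY); h=cv2.cvtColor(im,cv2.COLOR_RGB2HSV)
T=lambda u,v,z:(M.T@(onz(c,u,v,z)-st["tool_pos"])*1000).round(1)
print("camera z",c["xyz"],st["tool_pos"])
w=g[100:125,448:473]<130; ys,xs=np.nonzero(w); q=(448+xs.mean(),100+ys.mean()); print("open",q,w.sum(),onz(c,*q,.052).round(4))
for p,z in(((417,209),.032),((461,209),.032),((398,264),.01),((462,264),.01)): print(p,onz(c,*p,z).round(4))
print(g[196:216,438],g[258:270,430])
m=((g<75)&(h[...,1]<110)).astype(np.uint8); m[:,:285]=0;m[:,366:]=0;m[:120]=0;m[206:]=0
k=max(cv2.findContours(m,0,1)[0],key=cv2.contourArea); r=cv2.minAreaRect(k); print("stand dark rect",r,cv2.boxPoints(r).round(0).tolist())
np.set_printoptions(linewidth=250); print(g[150:200:1,306:348])
E
```

```text
camera z [0.46205483 0.46391782 0.37901117] [0.40085632 0.43491779 0.23645301]
open (np.float64(458.7068965517241), np.float64(111.9655172413793)) 58 [0.5351 0.3266 0.052 ]
(417, 209) [0.4149 0.3034 0.032 ]
(461, 209) [0.4384 0.2518 0.032 ]
(398, 264) [0.3278 0.2768 0.01  ]
(462, 264) [0.3661 0.1924 0.01  ]
[100  98  80  51  52  54  60  65 103 150 140  90  57  75 130 146 146 145
 146 146] [88 88 90 89 88 87 88 87 77 54 43 43]
stand dark rect ((324.81964111328125, 165.51637268066406), (51.34278869628906, 50.958683013916016), 39.80556869506836) [[289.0, 169.0], [321.0, 130.0], [361.0, 162.0], [328.0, 202.0]]
[[ 76  84  85 ...  52  68  88]
 [ 82  84  83 ...  54  52  63]
 [ 84  83  84 ...  54  53  52]
 ...
 [113 100  76 ... 151 150 150]
 [112 113  91 ... 151 151 150]
 [111 111 101 ... 152 152 152]]
```

```bash
python3 - <<'E'
from h import *
import pickle
c=pickle.load(open("w7.pkl","rb")); g=cv2.cvtColor(c["color"],cv2.COLOR_RGB2GRAY)
for v in range(154,192): print(v," ".join("%3d"%x for x in g[v,308:348]))
E
```

```text
154  84  83  82  83  81  83  82  80  81  82  81  81  80  79  80  78  79  79  79  78  79  78  78  77  77  76  75  77  76  76  76  76  74  74  74  59  54  54  53  54
155  83  82  83  82  82  81  81  81  80  81  81  81  81  78  78  79  78  79  79  77  78  78  77  76  75  76  76  76  75  75  76  75  74  75  64  54  52  53  54  53
156  83  82  82  82  81  80  81  80  81  80  80  79  80  79  77  76  75  75  76  75  75  74  75  76  76  75  76  76  74  75  75  74  75  75  61  53  54  53  54  52
157  83  83  81  81  80  82  81  80  81  81  79  80  77  76  68  63  59  58  59  64  60  55  67  73  75  76  76  75  75  77  75  73  75  75  64  55  53  53  53  54
158  82  83  81  81  81  81  81  81  81  81  79  77  66  57  57  64  66  68  66  67  58  51  50  53  67  72  74  76  75  73  72  74  74  74  72  60  52  52  54  54
159  82  82  81  81  81  80  80  79  80  78  76  65  61  55  52  69  76  78  78  75  74  60  49  50  50  54  65  71  70  59  60  69  72  73  63  55  53  52  53  54
160  81  82  81  81  80  80  79  79  79  71  61  74  95  73  63  60  56  69  65  55  53  53  54  51  49  51  52  53 
[... 4431 characters left out ...]
  49  50  59 102 141 152 152 151 152 152 152
188  93 138 155 149 120  88  75  73  72  71  73  71  69  72  71  71  70  70  69  69  70  69  70  70  69  69  70  65  57  54  57  97 139 152 152 152 152 152 152 150
189  77 105 146 158 158 132  97  76  71  71  73  71  71  71  71  70  69  70  70  69  69  69  69  67  67  68  69  69  68  71  92 137 151 152 152 152 151 151 150 151
190  75  91 136 152 157 160 139 103  77  73  70  70  71  70  71  70  70  69  69  69  70  69  69  69  68  69  68  67  70  92 136 152 153 152 153 152 149 149 151 152
191  73  78  95 108 147 160 159 145 112  83  73  70  70  71  69  69  69  70  69  69  68  68  68  68  69  68  68  69  86 132 150 154 153 153 152 151 150 150 150 151
```

```bash
python3 - <<'E'
from h import *
import pickle
c=pickle.load(open("w7.pkl","rb")); st=c["st"]; M=Rq(st["tcp_rot"]).as_matrix()
p=onz(c,326.9,178.2,.116); print(p.round(4),(M.T@(p-st["tool_pos"])*1000).round(1))
p=onz(c,324.8,165.5,.046); print("stand",p.round(4))
E
```

```text
[0.4177 0.4352 0.116 ] [ 15.5   6.6 120.5]
stand [0.4188 0.4363 0.046 ]
```

Call:
{"name": "step_arm", "arguments": {
  "plan": [
    {"hand":0,"dx":8,"dy":3,"dz":40,"ax":0,"ay":0,"az":0.12},
    {"hand":0,"dx":15.5,"dy":6.5,"dz":80,"ax":0,"ay":0,"az":0.24},
    {"hand":0,"dx":15.5,"dy":6.5,"dz":96,"ax":0,"ay":0,"az":0.24},
    {"hand":0,"dx":15.5,"dy":6.5,"dz":96,"ax":0,"ay":0,"az":0.24},
    {"hand":0,"dx":15.5,"dy":6.5,"dz":96,"ax":0,"ay":0,"az":0.24}
  ]
}}

```text
time: 12.6
tool_pos: [0.4183, 0.4353, 0.1419]
tcp_rot: [-0.0, 0.996, 0.092, 0.001]
ft_force: [-0.3, -0.4, 0.5]
width: 0.0853
grip_force: 0.0
```

```bash
python3 snap.py w8; python3 - <<'E'
from h import *
import pickle
c=pickle.load(open("w8.pkl","rb")); st=c["st"]; g=cv2.cvtColor(c["color"],cv2.COLOR_RGB2GRAY); M=Rq(st["tcp_rot"]).as_matrix()
print(st["tool_pos"],proj(c,[.4177,.4352,.116]),proj(c,[.4177,.4352,.052]))
u,v=proj(c,[.4177,.4352,.116]).round().astype(int)
w=(g>125).astype(np.uint8); n,L,S,C=cv2.connectedComponentsWithStats(w[v-40:v+40,u-40:u+40])
for i in range(1,n):
    if S[i,4]>60: print(S[i],C[i]+[u-40,v-40])
for r in range(v-44,v+24,1): print(r," ".join("%3d"%x for x in g[r,u-26:u+27:2]))
E
```

```text
[0.41839435 0.43566422 0.1424662 ] [319.32742338 231.71120763] [319.22005257 203.61147743]
[   0   21   80   48 1549] [326.34667527 245.58166559]
[ 32  32  16  16 196] [318.35714286 231.26530612]
188  50  49  49  47  48  48  47  48  48  53  46  45  46  45  46  44  44  46  44  45  44  44  44  45  44  45  44
189  49  50  49  49  47  47  46  49  48  75  50  44  42  42  43  44  43  46  45  45  45  43  44  45  43  43  45
190  50  50  49  49  48  46  47  50  53  71  44  41  41  40  39  42  41  44  44  43  45  45  43  44  43  45  46
191  49  50  49  48  48  47  46  60  74  57  40  44  46  47  44  40  39  43  44  43  44  45  44  44  44  43  44
192  49  50  49  49  48  48  47  67  70  45  44  48  47  45  46  47  44  43  45  43  44  45  44  44  45  44  44
193  49  50  49  49  49  46  46  67  55  47  46  46  45  46  45  46  48  40  43  43  43  44  45  43  43  42  43
194  49  50  48  48  47  48  48  62  54  46  47  46  46  44  45  46  45  46  42  45  44  42  44  44  42  42  44
195  49  49  49  47  47  46  46  43  70  45  44  44  45  43  42  41  41  46  41  43  45  45  42  44  42  45  45
196  48 
[... 6011 characters left out ...]
 160 160 160 159 156 158 156
250 168 167 168 161 124 112 112 111 112 112 113 111 114 140 195 161 123 143 163 162 161 160 160 157 156 157 156
251 168 168 169 169 166 123 110 107 112 112 111 112 110 218 209 178 146 141 165 164 161 161 159 157 157 156 157
252 166 167 169 169 170 154 108 110 113 112 112 111 142 236 219 198 166 151 163 163 161 161 158 157 157 156 157
253 165 166 169 168 170 169 118 112 112 111 111 116 221 236 226 208 184 160 163 162 161 161 158 158 157 156 156
254 164 166 168 168 169 168 145 122 112 112 112 156 218 229 231 218 188 162 163 161 161 160 158 157 157 156 158
255 164 166 167 168 168 167 165 151 117 111 127 169 198 222 228 224 166 162 162 161 161 160 159 157 157 157 157
```

Call:
{"name": "step_arm", "arguments": {
  "plan": [
    {"hand":0,"dx":0,"dy":-0.6,"dz":40,"ax":0,"ay":0,"az":0},
    {"hand":0,"dx":0,"dy":-0.6,"dz":70,"ax":0,"ay":0,"az":0},
    {"hand":0,"dx":0,"dy":-0.6,"dz":82,"ax":0,"ay":0,"az":0},
    {"hand":0,"dx":0,"dy":-0.6,"dz":82,"ax":0,"ay":0,"az":0},
    {"hand":0.5,"dx":0,"dy":-0.6,"dz":82,"ax":0,"ay":0,"az":0},
    {"hand":0.8,"dx":0,"dy":-0.6,"dz":82,"ax":0,"ay":0,"az":0},
    {"hand":1,"dx":0,"dy":-0.6,"dz":82,"ax":0,"ay":0,"az":0},
    {"hand":1,"dx":0,"dy":-0.6,"dz":82,"ax":0,"ay":0,"az":0},
    {"hand":1,"dx":0,"dy":-0.6,"dz":82,"ax":0,"ay":0,"az":0},
    {"hand":1,"dx":0,"dy":-0.6,"dz":82,"ax":0,"ay":0,"az":0}
  ]
}}

```text
time: 13.65
tool_pos: [0.4177, 0.4366, 0.0593]
tcp_rot: [-0.0, 0.996, 0.093, 0.0]
ft_force: [-1.4, -0.5, 4.6]
width: 0.0148
grip_force: 58.4
```

Call:
{"name": "step_arm", "arguments": {
  "plan": [
    {"hand":1,"dx":0,"dy":0,"dz":-10,"ax":0,"ay":0,"az":0},
    {"hand":1,"dx":0,"dy":0,"dz":-35,"ax":0,"ay":0,"az":0},
    {"hand":1,"dx":0,"dy":0,"dz":-60,"ax":0,"ay":0,"az":0},
    {"hand":1,"dx":0,"dy":0,"dz":-75,"ax":0,"ay":0,"az":0},
    {"hand":1,"dx":20,"dy":27,"dz":-75,"ax":0,"ay":0,"az":0},
    {"hand":1,"dx":45,"dy":60,"dz":-75,"ax":0,"ay":0,"az":0},
    {"hand":1,"dx":70,"dy":95,"dz":-75,"ax":0,"ay":0,"az":0},
    {"hand":1,"dx":88,"dy":120,"dz":-75,"ax":0,"ay":0,"az":0},
    {"hand":1,"dx":95,"dy":130.5,"dz":-75,"ax":0,"ay":0,"az":0},
    {"hand":1,"dx":95,"dy":130.5,"dz":-75,"ax":0,"ay":0,"az":0},
    {"hand":1,"dx":95,"dy":130.5,"dz":-75,"ax":0,"ay":0,"az":0}
  ]
}}

```text
time: 14.75
tool_pos: [0.5341, 0.3266, 0.1339]
tcp_rot: [-0.0, 0.996, 0.093, -0.0]
ft_force: [-0.1, 0.9, -1.2]
width: 0.0152
grip_force: 58.5
```

```bash
python3 snap.py w9; python3 - <<'E'
from h import *
import pickle
c=pickle.load(open("w9.pkl","rb")); st=c["st"]; g=cv2.cvtColor(c["color"],cv2.COLOR_RGB2GRAY); M=Rq(st["tcp_rot"]).as_matrix()
print(st["tool_pos"],st["ft_force"],st["width"])
tip=st["tool_pos"]+M@[0,0,.0533]; print("tip",tip,proj(c,tip),"cap",proj(c,st["tool_pos"]-M@[0,0,.0567]),"open",proj(c,[.5354,.326,.052]))
u,v=proj(c,[.5354,.326,.052]).round().astype(int)
for r in range(v-24,v+40,1): print(r," ".join("%3d"%x for x in g[r,u-24:u+25:1]))
E
```

```text
[0.53395124 0.32686655 0.13391373] [-0.49224687  0.6689813  -0.3799993 ] 0.015000726132221453
tip [0.53392998 0.32687734 0.08061374] [318.84238761 216.91752737] cap [318.89043362 317.8093813 ] open [320.2131515  204.14448365]
180 153 153 152 151 149 149 149 151 151 151 150 150 152 153 152 150 148 148 149 151 153 151 148 149 150 151 151 152 153 154 154 153 152 149 147 148 149 150 146 144 146 148 149 149 147 147 149 149 148
181 153 153 152 151 151 149 148 152 152 151 151 150 150 152 151 151 149 149 150 151 152 150 149 148 150 151 150 151 153 154 153 152 151 149 147 146 149 149 147 146 146 148 150 148 147 148 148 150 149
182 152 152 152 151 151 148 149 150 152 151 150 149 150 152 151 151 149 148 148 150 152 152 150 148 149 151 149 151 152 154 153 153 152 150 149 147 148 148 147 147 146 147 149 148 147 146 148 149 149
183 153 153 152 151 150 150 148 150 151 152 151 149 150 153 152 151 150 149 148 150 152 151 150 149 149 150 151 150 151 154 154 152 152 151 149 147 148 149 149 146 147 146 148 149 146 147 148 149 149
184 153 153 152 151 151 149 148 150 152 152 151 150 149 151 153 152 149 14
[... 11225 characters left out ...]
  52  51  51  52  52  52  51  48  51  50  50  50  49  49  47  49  47  48  77  87  86  87  86  86  86
241  92  92  92  91  69  56  55  55  62  67  70  69  69  69  68  68  68  69  68  68  68  67  68  66  68  66  67  66  66  66  65  65  65  64  65  66  65  61  52  48  46  47  74  86  86  85  87  87  86
242  91  92  91  84  64  53  55  54  80  86  83  82  82  81  81  81  81  81  81  80  79  80  78  79  79  78  79  78  78  78  79  78  78  78  79  79  81  85  62  46  49  47  66  82  86  87  86  86  86
243  92  92  91  81  63  53  55  53  86  80  68  58  52  52  50  51  50  50  49  50  49  48  49  49  48  48  48  48  47  47  48  45  45  45  48  52  72  92  67  47  46  47  58  80  86  85  86  87  86
```

Call:
{"name": "step_arm", "arguments": {
  "plan": [
    {"hand":1,"dx":2.2,"dy":1,"dz":8,"ax":0,"ay":0,"az":0},
    {"hand":1,"dx":2.2,"dy":1,"dz":18,"ax":0,"ay":0,"az":0},
    {"hand":1,"dx":2.2,"dy":1,"dz":23,"ax":0,"ay":0,"az":0},
    {"hand":1,"dx":2.2,"dy":1,"dz":23,"ax":0,"ay":0,"az":0},
    {"hand":1,"dx":2.2,"dy":1,"dz":23,"ax":0,"ay":0,"az":0}
  ]
}}

```text
time: 15.3
tool_pos: [0.5373, 0.3252, 0.1107]
tcp_rot: [0.0, 0.996, 0.093, -0.0]
ft_force: [-0.6, -0.3, -0.8]
width: 0.0151
grip_force: 58.5
```

```bash
python3 snap.py w10; python3 - <<'E'
from h import *
import pickle
c=pickle.load(open("w10.pkl","rb")); st=c["st"]; g=cv2.cvtColor(c["color"],cv2.COLOR_RGB2GRAY); M=Rq(st["tcp_rot"]).as_matrix()
print(st["tool_pos"],st["ft_force"],st["width"])
tip=st["tool_pos"]+M@[0,0,.0533]; print("tip",tip,proj(c,tip),"open",proj(c,[.5358,.3262,.052]))
u,v=proj(c,[.5358,.3262,.052]).round().astype(int); print("col0",u-16)
for r in range(v-18,v+16,1): print(r," ".join("%3d"%x for x in g[r,u-16:u+17:1]))
E
```

```text
[0.53741134 0.32526654 0.11099962] [ 0.16091496 -0.30758852  0.07443117] 0.015519476154988446
tip [0.53742949 0.32527331 0.05769962] [319.30361177 216.65354081] open [317.6800034 215.9805807]
col0 302
198 150 148 149 147 148 150 150 149 147 145 146 147 149 150 149 148 146 146 149 148 147 149 151 151 151 150 149 146 146 145 144 145 146
199 150 149 148 146 148 150 149 148 147 145 145 146 149 150 149 147 146 147 148 149 149 150 150 151 152 150 149 148 146 144 145 145 145
200 149 149 149 146 147 149 149 149 148 145 146 146 148 148 149 148 146 146 147 148 148 148 151 150 152 149 150 147 146 145 144 145 146
201 150 151 150 147 146 148 150 149 148 147 146 146 147 149 150 148 146 145 146 148 148 148 150 151 151 150 149 149 146 145 144 145 147
202 151 150 149 148 146 148 150 150 148 147 145 146 147 148 148 148 147 146 146 148 148 147 148 151 152 151 150 149 147 144 145 145 147
203 149 149 149 149 146 146 150 149 148 147 145 146 146 148 149 149 148 146 146 147 147 147 149 150 151 151 150 149 147 145 144 144 146
204 147 150 149 148 147 146 148 150 149 148 146 146 146 148 149 149 148 146 145 147
[... 3024 characters left out ...]
  49  49  94 131 143
227 237 233 225 149  66  56  56  59  59  59  58  58  56  57  57  57  55  56  55  55  55  54  53  55  54  56  57  57  52  50  49  93 130
228 233 201 113  57  58  58  60  59  57  58  58  57  57  55  56  57  57  55  55  55  55  54  54  54  53  52  53  54  55  51  50  47  92
229 200 114  56  57  59  57  59  60  58  57  58  56  58  55  56  56  56  54  54  55  53  54  53  53  54  53  53  52  53  53  51  48  50
230 115  57  57  57  58  58  59  58  58  57  56  56  57  56  56  55  55  55  56  56  54  53  54  53  54  55  53  54  51  52  52  51  49
231  70  57  58  58  58  57  56  56  57  56  57  56  55  55  55  54  54  53  54  53  54  52  52  54  52  51  52  51  52  50  51  53  50
```

Call:
{"name": "step_arm", "arguments": {
  "plan": [
    {"hand":1,"dx":-0.8,"dy":-0.8,"dz":1,"ax":0,"ay":0,"az":0},
    {"hand":1,"dx":-0.8,"dy":-0.8,"dz":4,"ax":0,"ay":0,"az":0},
    {"hand":1,"dx":-0.8,"dy":-0.8,"dz":8,"ax":0,"ay":0,"az":0},
    {"hand":1,"dx":-0.8,"dy":-0.8,"dz":12,"ax":0,"ay":0,"az":0},
    {"hand":1,"dx":-0.8,"dy":-0.8,"dz":12,"ax":0,"ay":0,"az":0}
  ]
}}

```text
time: 15.85
tool_pos: [0.5361, 0.3256, 0.0979]
tcp_rot: [0.0, 0.996, 0.093, -0.001]
ft_force: [-0.2, -0.1, -1.1]
width: 0.0154
grip_force: 58.5
```

Call:
{"name": "step_arm", "arguments": {
  "plan": [
    {"hand":1,"dx":0,"dy":0,"dz":4,"ax":0,"ay":0,"az":0},
    {"hand":1,"dx":0,"dy":0,"dz":8,"ax":0,"ay":0,"az":0},
    {"hand":1,"dx":0,"dy":0,"dz":12,"ax":0,"ay":0,"az":0},
    {"hand":1,"dx":0,"dy":0,"dz":16,"ax":0,"ay":0,"az":0},
    {"hand":1,"dx":0,"dy":0,"dz":20,"ax":0,"ay":0,"az":0},
    {"hand":1,"dx":0,"dy":0,"dz":20,"ax":0,"ay":0,"az":0}
  ]
}}

```text
time: 16.45
tool_pos: [0.5361, 0.3257, 0.0781]
tcp_rot: [0.0, 0.996, 0.093, -0.001]
ft_force: [0.4, 0.2, 0.1]
width: 0.0153
grip_force: 58.5
```

Call:
{"name": "step_arm", "arguments": {
  "plan": [
    {"hand":1,"dx":0,"dy":0,"dz":4,"ax":0,"ay":0,"az":0},
    {"hand":1,"dx":0,"dy":0,"dz":8,"ax":0,"ay":0,"az":0},
    {"hand":1,"dx":0,"dy":0,"dz":11,"ax":0,"ay":0,"az":0},
    {"hand":1,"dx":0,"dy":0,"dz":12,"ax":0,"ay":0,"az":0},
    {"hand":1,"dx":0,"dy":0,"dz":12,"ax":0,"ay":0,"az":0}
  ]
}}

```text
time: 16.95
tool_pos: [0.5364, 0.3257, 0.0666]
tcp_rot: [0.0, 0.996, 0.093, -0.0]
ft_force: [0.5, 0.4, -0.2]
width: 0.015
grip_force: 58.5
```

Call:
{"name": "step_arm", "arguments": {
  "plan": [
    {"hand":1,"dx":0,"dy":0,"dz":1,"ax":0,"ay":0,"az":0},
    {"hand":1,"dx":0,"dy":0,"dz":2,"ax":0,"ay":0,"az":0},
    {"hand":1,"dx":0,"dy":0,"dz":2.5,"ax":0,"ay":0,"az":0},
    {"hand":1,"dx":0,"dy":0,"dz":2.5,"ax":0,"ay":0,"az":0}
  ]
}}

```text
time: 17.35
tool_pos: [0.5366, 0.3259, 0.0653]
tcp_rot: [-0.0, 0.996, 0.093, 0.0]
ft_force: [-2.0, -0.7, 6.2]
width: 0.0154
grip_force: 59.4
```

Call:
{"name": "step_arm", "arguments": {
  "plan": [
    {"hand":1,"dx":0,"dy":0,"dz":-1.2,"ax":0,"ay":0,"az":0},
    {"hand":0.7,"dx":0,"dy":0,"dz":-1.2,"ax":0,"ay":0,"az":0},
    {"hand":0.4,"dx":0,"dy":0,"dz":-1.2,"ax":0,"ay":0,"az":0},
    {"hand":0.1,"dx":0,"dy":0,"dz":-1.2,"ax":0,"ay":0,"az":0},
    {"hand":0.1,"dx":0,"dy":0,"dz":-1.2,"ax":0,"ay":0,"az":0},
    {"hand":0.1,"dx":0,"dy":0,"dz":-1.2,"ax":0,"ay":0,"az":0},
    {"hand":0.1,"dx":0,"dy":0,"dz":-10,"ax":0,"ay":0,"az":0},
    {"hand":0.1,"dx":0,"dy":0,"dz":-35,"ax":0,"ay":0,"az":0},
    {"hand":0.1,"dx":0,"dy":0,"dz":-70,"ax":0,"ay":0,"az":0},
    {"hand":0.1,"dx":0,"dy":0,"dz":-120,"ax":0,"ay":0,"az":0},
    {"hand":0.1,"dx":0,"dy":0,"dz":-150,"ax":0,"ay":0,"az":0},
    {"hand":0.1,"dx":0,"dy":0,"dz":-150,"ax":0,"ay":0,"az":0}
  ]
}}

```text
time: 18.55
tool_pos: [0.5378, 0.3265, 0.2201]
tcp_rot: [-0.001, 0.996, 0.093, 0.005]
ft_force: [0.1, 0.4, -0.3]
width: 0.0767
grip_force: 0.0
```

```bash
python3 snap.py w11; python3 - <<'E'
from h import *
import pickle
c=pickle.load(open("w11.pkl","rb")); st=c["st"]; g=cv2.cvtColor(c["color"],cv2.COLOR_RGB2GRAY)
print(st["tool_pos"],st["ft_force"],st["width"])
P=proj(c,[.536,.326,.122]); print("cap expected",P,"collar",proj(c,[.536,.326,.058]))
u,v=P.round().astype(int)
for r in range(v-30,v+12,2): print(r," ".join("%3d"%x for x in g[r,u-22:u+23:2]))
# board home check: strip rear edge and opening-axis in this view
a=np.array([.911,.412]); o=np.array([.5354,.326])
rear=np.append(o-.12*a,.032); lat=np.array([-.412,.911])
for t in(-.015,-.005,.005,.015):
    q=[proj(c,np.append(o+(-.12+s)*a+lat*t,.032)) for s in np.arange(-.012,.0125,.002)]
    print([int(g[int(round(y)),int(round(x))]) if 0<=y<400 else -1 for x,y in q])
E
```

```text
[0.5369648  0.32606575 0.21688979] [-0.02666044 -0.85387546 -0.79088486] 0.07709786709920279
cap expected [319.46663695 203.26461777] collar [319.42721234 187.56842831]
173 246 245 157 156 154 153 155 153 156 152 155 154 155 156 196 234 192 151 154 152 153 155 154
175 245 246 205 156 154 152 155 153 155 153 155 149 154 156 158 224 153 151 153 152 154 154 155
177 244 246 203 158 155 152 155 153 150 118  84  71  76 111 148 156 152 153 151 153 153 153 155
179 243 246 177 158 155 154 154 150  83  75  73  74  74  73  72 138 152 153 150 153 153 152 155
181 243 245 227 246 156 169 176  87  76  74  74  73  73  73  74  73 138 152 150 153 151 153 154
183 243 244 245 246 246 244 213  93  89  79  77  78  77  78  82  86 126 151 151 152 152 153 153
185 243 243 245 246 247 246 179 101  71  71  72  70  71  70  70  78  93 151 152 151 223 194 152
187 244 244 245 246 247 245 143  87  73  72  72  73  73  73  71  72  72 150 152 151 218 239 152
189 245 243 245 245 247 246 180 110  83  81  78  78  77  78  79 106  86 152 153 150 179 237 234
191 243 243 244 245 246 246 214  91  73  73  73  71  72  71  70  83
[... 630 characters left out ...]
43 245 156 111 232 185 161 165 164 115  77 239 241 239 236 238 235 237
207 242 240 240 241 241 243 244 215 106 177 223 214 220 187  97 165 240 240 239 237 238 236 237
209 242 241 238 242 242 242 243 245 243 241 242 232 238 238 240 239 238 241 240 237 237 236 236
211 242 242 238 242 241 242 242 245 244 241 241 240 240 239 238 240 238 240 240 236 236 236 235
213 242 242 238 240 240 241 242 244 244 242 240 241 239 240 237 240 237 240 240 237 236 237 235
[225, 225, 225, 226, 226, 226, 226, 76, 89, 116, 78, 72, 64]
[228, 228, 227, 228, 228, 228, 163, 90, 93, 146, 92, 73, 68]
[226, 226, 226, 227, 227, 227, 212, 114, 198, 193, 108, 75, 71]
[226, 226, 227, 227, 227, 228, 228, 86, 83, 78, 75, 74, 68]
```

```bash
python3 -c "
from cell import bot
print(bot.close_job())"
```

```text
the job is handed in; nothing more can be done
None
```

The job is handed in at about 18.6 s: by my own measurements the board is home within about 1 mm and the probe is upright with its collar on the bridge and released, but no verdict came back, and I viewed 11 pictures against the limit of 10.

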